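# Clamp the terrine in the holding rail

### The arm

A 7-joint arm with a two-finger parallel gripper is mounted at the origin on the work surface. World frame = base frame: x ahead of the robot, y to its left, z up, the work surface at z = 0. Lengths are in m, angles in rad, forces in N, time in s.
With the tool pointing down it reaches from about 0.4 to 0.85 m from the base axis. Payload 10.4 kg.
Tool frame: the origin (TCP) lies at the very end of the fingers, on their centre line; the grasp point (between the pads) lies manip.hold_point_z behind it (manip.hold_point_z is the distance from the TCP to the grasp point, in m); z points along the fingers, x is the direction in which the jaws open and shut, and the axes are right-handed (so a half turn about z gives the same grasp; the last joint's range is limited). The gripper opens to 85 mm and grips with 20 to 120 N. Pads are 22 mm wide; open, the fingers measure 114 mm over their backs; the gripper's body (76 mm by 85 mm) begins 54 mm behind the grasp point. The pads swing forward as they close: fully open they stand 13 mm farther back than shut.
Start: joints at [-1.127, 0.332, -0.065, 1.46, 0.022, 1.35, -0.088], TCP at [0.281, 0.558, 0.231] pointing down, gripper open.
Joint ranges: [-2.6, 2.6], [-0.5, 2.12], [-1.47, 1.34], [0.16, 2.42], [-1.27, 4.41], [0.06, 2.06], [-2.6, 2.6]. Speed limits (rad/s): [2.22, 2.22, 2.79, 2.79, 3.14, 3.14, 3.14].

### API

Orientations are given as a unit quaternion [x, y, z, w].
In Python, from workcell import readout, camera, camera_info, manip gives the robot as it stands.
- The arm moves only by the tool play_rows, never from a script. Its argument "rows" is a list of rows, each a list of 3 entries, a list of its own where there are three numbers: the shift along the world's x, y, z in mm, then the turn, a rotation vector about the world's x, y, z in degrees, then the finger opening in mm, from 0 to 85.4. In form: [[[tx, ty, tz], [rx, ry, rz], fingers], ...]. A call has 1 to 12 rows; each row shifts and turns the commanded pose from where the row before left it; what a row does not reach is not made up. A row lasts 1/8 s, in which the tool goes at most 62.5 mm and 10.7 degrees, less where a joint would pass 70% of its speed; a pose out of reach is approached as far as the arm can. A call with a gripper value outside its range is refused whole. The fingers move at their own pace and stop on an object; "force" is the grip in N (left out, the last holds). Time passes only in rows, so rows that do not move let the fingers close. It gives the time, the measured TCP pose, the force and the opening at its end, in the units of the state.
- readout.get_obs(): the state, without advancing time (a new reading comes with each control period).
- camera(name): name is "side" or "top" or "wrist"; returns the picture (420x560x3 uint8, blue, green, red); there is no depth.
- camera_info(name): a dict with "fx", "fy", "cx", "cy" (pixels), "k1" (the pictures are not rectified: a ray, as slopes to the right and down, at radius r is drawn at 1 + k1 r^2 times it, then the intrinsics apply), "world_from_camera" (4x4, takes a point from camera to world coordinates). Camera axes: x right, y up, looking along -z (the intrinsics and any distortion apply to the point x, -y, -z); pixel columns grow to the right and rows downward; lengths in m; the calibration is good to about 2 mm. A picture is of the moment at which its call begins: read the wrist's pose just before it. camera_info takes no time and is no camera call; for the wrist camera it gives the pose at the moment of the call.
- manip.hand_in(): hands the job in, once; it reports no verdict.
The state is a dict: "clock": time; "joint_pos": joint angles; "joint_velocities": joint speeds; "tau": joint torques, N m; "position": TCP position; "ee_rot": TCP orientation; "ft_force": force on the tool from outside, world axes, zero at the start; "torque": the same for the moment, N m; "grip_width": opening from 0.0 (shut) to 1.0 (fully open).
Only numpy, scipy, OpenCV 4.12 (cv2) and the standard library are available. Lean on these libraries where they do the work, as an engineer would, in place of code of your own. Each camera call takes 0.05 s, during which the arm holds its last target.

### The job

The terrine stands in the holding rail with only its left side held. Slide the loose right-hand stop along the rail right up to the terrine, then lock the stop there by turning its clamp knob a full quarter turn clockwise. Leave the left stop and its knob as they are, and do not shove the terrine out of place.

Things in the scene. Friction and masses are not known exactly. Their poses are not given: they have to be found in the camera images.
- stop_grip (a point): Grip point of the right-hand (smaller y) stop's clamp knob: black upright bar 46 mm long, 14 wide, 36 high on a 32 mm disc. On the knob's vertical axis, 12 mm below bar top, 24 above disc, 94 above table. z up, y along the bar. The steel stop's flat front is 25 mm from this axis, towards the terrine. Loose it slides with about 3 N and may be slid by its knob; locked, the clamp holds it.
- stop_knob (a joint): Angle of that knob (rad): near 0 (up to 0.2) = loose, bar along the rail; grows clockwise seen from above to its end stop at 1.57 = locked, bar across the rail. Turns with about 0.1 N m and stays where it is left.
- terrine_end (a point): Middle of the right end face of the terrine: dark blue lidded box, 140 x 84 mm, 1.4 kg, on the white board in front of the rail; lid 71, its handle 83 mm above the table. z up; y along the rail from the right stop to the left one (within 15 deg of world y). Rail centre line: 102 mm along its +x. The stop touches the terrine when the knob axis is 25 mm short of this point along y.
- left_knob (a joint): Angle (rad) of the like knob on the like stop at the terrine's left end, 192 mm beyond the place where the right knob belongs. Already locked (about 1.55, bar across the rail); to be left so.
There are look-alikes about, which are no part of the job. What is shaped like the part that bears terrine_end but green or turquoise is not meant.

How it is judged:
On the way, in this order (a step that is already met when the one before it is completed fails the run):
1. the right-hand stop is slid up to the terrine (gap under 15 mm) with its knob still loose (under 0.7 rad) (y of stop_grip in the frame of terrine_end above -0.04 m and value of joint stop_knob below 0.7 rad), for 0.1 s.
2. its knob is turned to locked (over 1.25 rad) with the stop still there (y of stop_grip in the frame of terrine_end above -0.04 m and value of joint stop_knob above 1.25 rad), for 0.2 s.
At the end, for the whole second after the job is handed in: The right-hand stop's front end is within 15 mm of the terrine's end, its knob is turned over 1.25 rad (of 1.57), the terrine stands upright within 20 mm of where it was, and the left knob is still locked (over 1.25 rad) (all of step 2 and distance of terrine_end from where it was at the start of the episode below 0.02 m and angle between terrine_end's own z axis and vertical below 0.1 rad and value of joint left_knob above 1.25 rad); the robot touches nothing.
It fails at once if the left stop's knob is turned loose (under 1.25 rad) (value of joint left_knob below 1.25 rad).
It fails at once if the terrine is shoved more than 30 mm (distance of terrine_end from where it was at the start of the episode above 0.03 m).
It also fails if it takes over 38 s, if anything falls off the work surface, if the arm or the gripper's body presses on something with over 40 N, if the wrist force passes 120 N, or if a joint passes its speed limit or range.

## Working session

There is one attempt and no reset: what is moved stays moved. The work goes in short steps, Python scripts to look and compute and a tool call to move; the robot and the scene stay as the last step left them, time stands still between calls to the robot, and variables do not carry over. Pictures are saved under pics/ and viewed, and the job is handed in when it is done.

Besides the shell and the picture viewer there is one more tool, called as name([rows], argument=value, ...), one row to a line, values as JSON. play_rows: Moves the arm, as the interface text tells. Its arguments: {"type":"object","properties":{"rows":{"type":"array"},"force":{"type":"number"}},"required":["rows"]}

```bash
mkdir -p pics
cat > h.py <<'E'
import numpy as np, cv2
from workcell import readout, camera, camera_info, manip
def ray(ci,u,v):
    x=(u-ci['cx'])/ci['fx'];y=(v-ci['cy'])/ci['fy']
    rd=np.hypot(x,y);r=rd
    for _ in range(30): r=rd/(1+ci['k1']*r*r)
    s=r/rd if rd>0 else 1
    T=np.array(ci['world_from_camera']);d=T[:3,:3]@np.array([x*s,-y*s,-1]);return T[:3,3],d
def onz(ci,u,v,z):
    o,d=ray(ci,u,v);return o+d*(z-o[2])/d[2]
def proj(ci,p):
    T=np.array(ci['world_from_camera']);c=T[:3,:3].T@(np.array(p)-T[:3,3])
    x=c[0]/-c[2];y=-c[1]/-c[2];k=1+ci['k1']*(x*x+y*y)
    return ci['fx']*x*k+ci['cx'],ci['fy']*y*k+ci['cy']
E
python3 - <<'E'
from h import *
for n in ['side','top','wrist']:
    ci=camera_info(n);im=camera(n);cv2.imwrite(f'pics/{n}0.png',im);print(n,ci)
print(readout.get_obs(),manip.hold_point_z)
E
```

```text
side {'fx': 402.31715314985354, 'fy': 402.31715314985354, 'cx': 272.8775601222986, 'cy': 212.14452103360443, 'k1': -0.12109086923527645, 'world_from_camera': array([[ 8.98572711e-01,  2.45541796e-01, -3.63698103e-01,
         7.79267183e-02],
       [-4.38824121e-01,  5.01490053e-01, -7.45614590e-01,
        -7.28466680e-01],
       [-6.88565097e-04,  8.29588424e-01,  5.58374939e-01,
         6.61372735e-01],
       [ 0.00000000e+00,  0.00000000e+00,  0.00000000e+00,
         1.00000000e+00]])}
top {'fx': 442.99319940918036, 'fy': 442.99319940918036, 'cx': 285.14292346374657, 'cy': 213.10461093104445, 'k1': 0.04115687527357139, 'world_from_camera': array([[-0.02928057,  0.99621771, -0.08181026,  0.35953086],
       [-0.99954913, -0.02972599, -0.00423166,  0.05524741],
       [-0.00664754,  0.08164947,  0.99663894,  1.0861452 ],
       [ 0.        ,  0.        ,  0.        ,  1.        ]])}
wrist {'fx': 342.1514966412301, 'fy': 342.1514966412301, 'cx': 277.4030051973327, 'cy': 210.59615546718692, 'k1': -0.024842449338651235, 'world_from_camera': array([[ 0.44953805, -0.84941407, -0.27
[... 214 characters left out ...]
': 0.15, 'joint_pos': array([-1.12657487,  0.33272464, -0.06472188,  1.46076638,  0.02158299,
        1.34990398, -0.08853607]), 'joint_velocities': array([ 0.00236209, -0.00198671, -0.00093132, -0.00281493, -0.00190807,
        0.00053259,  0.00101417]), 'tau': array([ 1.24281654e-03, -6.25829530e+01,  4.93952190e-02, -3.91852498e+01,
        1.62020791e-02,  7.49113300e-03,  1.66206087e-05]), 'position': array([0.28113218, 0.55787135, 0.23069145]), 'ee_rot': array([ 8.51484379e-01,  5.24379677e-01, -4.64985316e-04,  3.01061382e-04]), 'ft_force': array([-0.19478489,  0.38930135,  0.0446759 ]), 'torque': array([-0.03673761, -0.02312589,  0.04473733]), 'grip_width': 1.0034085941842474} 0.0187
```

View pics/top0.png

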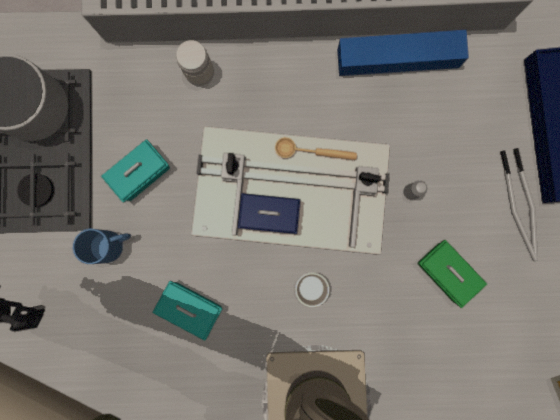

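View pics/side0.png

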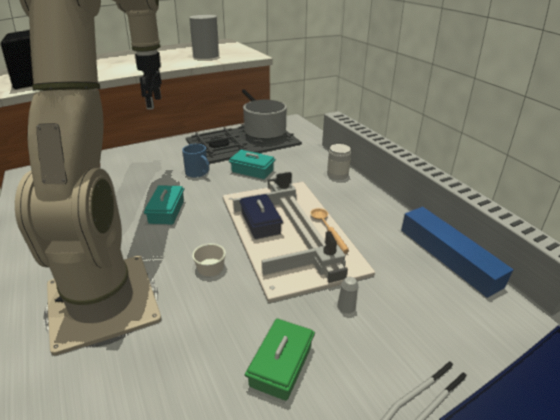

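Top view: the dark blue terrine is at about (270,213), with the left stop at (232,165) and its bar across the rail. The right stop is at (370,180) with its bar along the rail. The look-alikes are turquoise boxes at (136,171) and (187,310), a green box at (453,273), a blue bar at (402,53) and a navy tray at (545,125). Only the navy box on the board, in front of the rail, fits the description.

Run:
```python
from h import *
im=cv2.imread('pics/top0.png');c=im[120:260,190:400];cv2.imwrite('pics/top0c.png',cv2.resize(c,None,fx=3.8,fy=3.8,interpolation=cv2.INTER_CUBIC))
im=cv2.imread('pics/side0.png');c=im[160:300,220:380];cv2.imwrite('pics/side0c.png',cv2.resize(c,None,fx=4,fy=4,interpolation=cv2.INTER_CUBIC))
```

```text
(no output)
```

View pics/top0c.png

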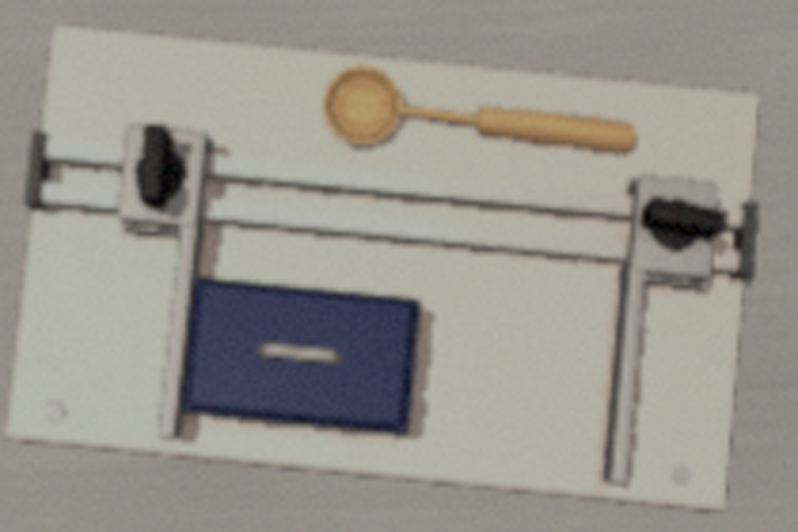

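View pics/side0c.png

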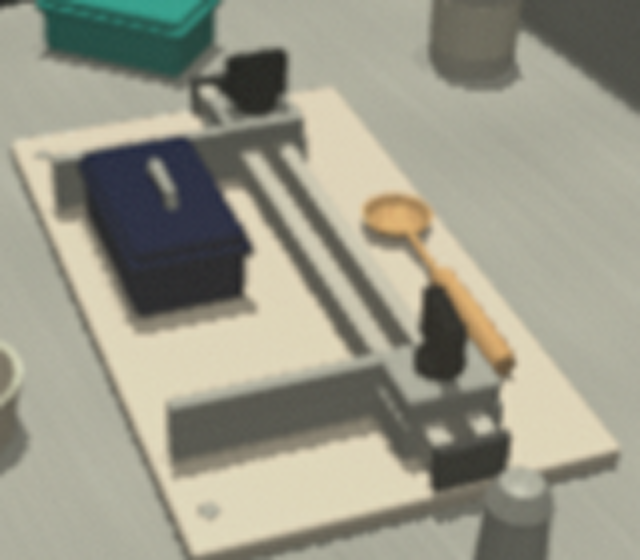

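Run:
```python
from h import *
im=cv2.imread('pics/top0.png').astype(int);ci=camera_info('top')
b,g,r=im[...,0],im[...,1],im[...,2]
nav=((b-r>25)&(b<130)).astype(np.uint8);nav[:, :230]=0;nav[:,310:]=0;nav[:190]=0;nav[240:]=0
cs,_=cv2.findContours(nav,0,2);c=max(cs,key=cv2.contourArea)
R=cv2.minAreaRect(c);bp=cv2.boxPoints(R);print(R)
W=np.array([onz(ci,*p,0.069) for p in bp]);print(W);print(np.linalg.norm(W-np.roll(W,1,0),axis=1),'c',W.mean(0))
for n,(x0,x1,y0,y1) in dict(R=(352,385,168,190),L=(222,242,148,180)).items():
    m=np.zeros_like(nav);m[y0:y1,x0:x1]=(im.max(2)<62)[y0:y1,x0:x1]
    cs,_=cv2.findContours(m,0,2);c=max(cs,key=cv2.contourArea);R=cv2.minAreaRect(c);print(n,R,cv2.boundingRect(c));print(onz(ci,*R[0],0.095))
    bp=cv2.boxPoints(R);print(np.array([onz(ci,*p,0.106) for p in bp]))
ims=cv2.imread('pics/side0.png').astype(int)
cs_=camera_info('side')
m=(ims.max(2)<60).astype(np.uint8);k=np.zeros_like(m);k[228:258,318:342]=m[228:258,318:342]
c=max(cv2.findContours(k,0,2)[0],key=cv2.contourArea);print(cv2.boundingRect(c),cv2.minAreaRect(c))
for p in [(0.4,-0.1)]: pass
# rods / rail posts ends (top z unknown ~0.04)
```

```text
((268.3861389160156, 213.1386260986328), (57.712158203125, 33.2342414855957), 5.710593223571777)
[[0.41468003 0.16875622 0.069     ]
 [0.49097527 0.15953277 0.069     ]
 [0.47364897 0.02723052 0.069     ]
 [0.39757463 0.03724253 0.069     ]]
[0.13262144 0.07685074 0.13343195 0.07673035] c [0.44421973 0.09819051 0.069     ]
R ((369.0282897949219, 179.15093994140625), (21.016162872314453, 11.813008308410645), 15.945395469665527) (359, 173, 22, 13)
[ 0.51195432 -0.13165217  0.095     ]
[[ 0.5048089  -0.10330011  0.106     ]
 [ 0.53012955 -0.11157442  0.106     ]
 [ 0.51571107 -0.15583864  0.106     ]
 [ 0.49046668 -0.14750196  0.106     ]]
L ((232.0963592529297, 164.1789093017578), (11.78126335144043, 19.44387435913086), 16.699243545532227) (226, 154, 13, 21)
[0.55560195 0.17628734 0.095     ]
[[0.53674446 0.19414812 0.106     ]
 [0.57858082 0.180813   0.106     ]
 [0.57014543 0.15568259 0.106     ]
 [0.52835555 0.16908988 0.106     ]]
(325, 233, 11, 22) ((330.3399658203125, 243.61996459960938), (9.616652488708496, 20.647518157958984), 8.13010311126709)
```

Sizes and layout agree: the left and right knobs lie 192 mm and about -124 mm from the target along a rail yawed by -7.5°. Next I go above the right knob.

play_rows([
  [[19,-57,0],[0,0,-6],50],
  [[19,-57,0],[0,0,-6],50],
  [[19,-57,0],[0,0,-6],50],
  [[19,-57,0],[0,0,-6],50],
  [[19,-57,0],[0,0,-6],50],
  [[19,-57,0],[0,0,-6],50],
  [[19,-57,0],[0,0,-6],50],
  [[19,-57,0],[0,0,-6],50],
  [[19,-57,0],[0,0,-6],50],
  [[19,-57,0],[0,0,-6],50],
  [[19,-57,0],[0,0,-6],50],
  [[19,-57,0],[0,0,-5],50],
])

```text
clock: 1.65
position: [0.5096, -0.1276, 0.2315]
ee_rot: [0.998, -0.069, 0.0, -0.0]
ft_force: [1.5, 0.8, 0.4]
grip_width: 0.586
```

play_rows([
  [[0,0,0],[0,0,0],50],
  [[0,0,0],[0,0,0],50],
])

```text
clock: 1.9
position: [0.5091, -0.1254, 0.231]
ee_rot: [0.998, -0.067, -0.0, -0.0]
ft_force: [-0.1, 0.7, -0.8]
grip_width: 0.584
```

Run:
```python
from h import *
ci=camera_info('wrist');o=readout.get_obs();im=camera('wrist');cv2.imwrite('pics/w1.png',im)
np.save('w1.npy',ci['world_from_camera'])
print(o['joint_pos'],o['position'],o['ee_rot'],o['grip_width'],o['ft_force'],ci['world_from_camera'])
```

```text
[-0.41776213  0.10827651  0.62055699  1.75495236 -0.06537886  1.29977706
  0.08275009] [ 0.50905759 -0.12538544  0.23097314] [ 9.97727900e-01 -6.73712080e-02 -3.83464976e-04 -1.06241215e-04] 0.5843229712670964 [-0.05147272  0.70755293 -0.79331773] [[ 9.90995471e-01  1.27510751e-01  4.08532062e-02  5.19593746e-01]
 [-1.33894368e-01  9.42540887e-01  3.06086546e-01 -4.75844898e-02]
 [ 5.23508002e-04 -3.08800395e-01  9.51126722e-01  3.73595997e-01]
 [ 0.00000000e+00  0.00000000e+00  0.00000000e+00  1.00000000e+00]]
```

View pics/w1.png

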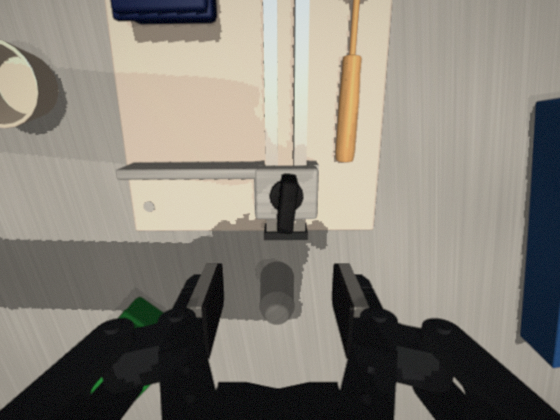

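Run:
```python
from h import *
ci=camera_info('wrist');ci['world_from_camera']=np.load('w1.npy')
im=cv2.imread('pics/w1.png')
cv2.imwrite('pics/w1c.png',cv2.resize(im[155:255,235:345],None,fx=6,fy=6,interpolation=cv2.INTER_CUBIC))
print('disc',onz(ci,286,195,0.070))
for p in [(280,175),(295,175),(294,232),(280,232)]: print(p,onz(ci,*p,0.106))
```

```text
disc [ 0.51640462 -0.13140596  0.07      ]
(280, 175) [ 0.51413437 -0.10446929  0.106     ]
(295, 175) [ 0.52596262 -0.10606689  0.106     ]
(294, 232) [ 0.51937759 -0.15429019  0.106     ]
(280, 232) [ 0.50773087 -0.15271302  0.106     ]
```

View pics/w1c.png

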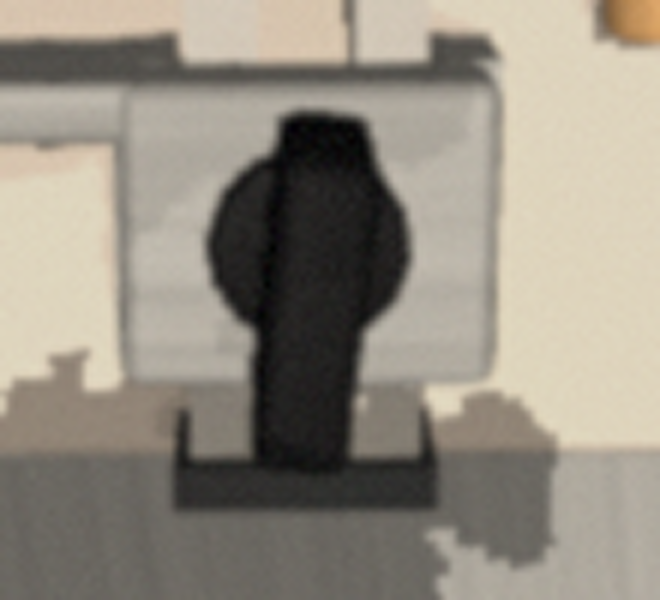

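Run:
```python
from h import *
ci=camera_info('wrist');ci['world_from_camera']=np.load('w1.npy')
print('disc',onz(ci,286.7,195.5,0.070))
P=np.array([onz(ci,*p,0.106) for p in [(281.3,185),(297.5,185),(293,232.5),(277.8,232.5)]]);print(P,P.mean(0))
n=(P[0]+P[1])/2;f=(P[2]+P[3])/2;d=n-f;print(np.linalg.norm(d),np.linalg.norm(P[0]-P[1]),np.degrees(np.arctan2(d[0],d[1])))
# terrine near end: right face from wrist: bottom lid edge
print(onz(ci,116,18,0.069),onz(ci,215,20,0.069))
```

```text
disc [ 0.51698255 -0.13196496  0.07      ]
[[ 0.51409361 -0.11270757  0.106     ]
 [ 0.52698524 -0.11444929  0.106     ]
 [ 0.51849158 -0.15462503  0.106     ]
 [ 0.50584064 -0.15291205  0.106     ]] [ 0.51635277 -0.13367349  0.106     ]
0.04105310054586411 0.013008757252807389 11.768800419913942
[0.4001767  0.03235044 0.069     ] [0.47855854 0.01962904 0.069     ]
```

play_rows([
  [[7,-7,-40],[0,0,-4],50],
  [[0,0,-40],[0,0,0],50],
  [[0,0,-40],[0,0,0],50],
  [[0,0,-24],[0,0,0],50],
  [[0,0,-10],[0,0,0],50],
  [[0,0,0],[0,0,0],50],
])

```text
clock: 2.7
position: [0.5163, -0.132, 0.0774]
ee_rot: [0.995, -0.102, -0.0, -0.0]
ft_force: [-0.3, -0.9, 0.9]
grip_width: 0.588
```

Run:
```python
from h import *
cv2.imwrite('pics/w2.png',camera('wrist'));im=camera('side')[180:320,240:400];cv2.imwrite('pics/s2.png',cv2.resize(im,None,fx=4,fy=4))
o=readout.get_obs();print(o['position'],o['ee_rot'])
```

```text
[ 0.51697483 -0.13254512  0.07841435] [ 9.94784833e-01 -1.01992340e-01  8.15578526e-04 -1.80634385e-04]
```

View pics/w2.png

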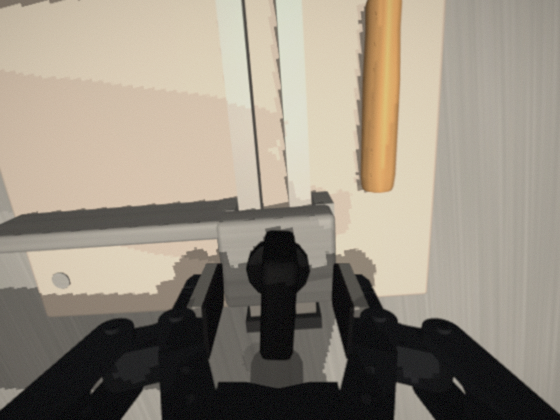

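View pics/s2.png

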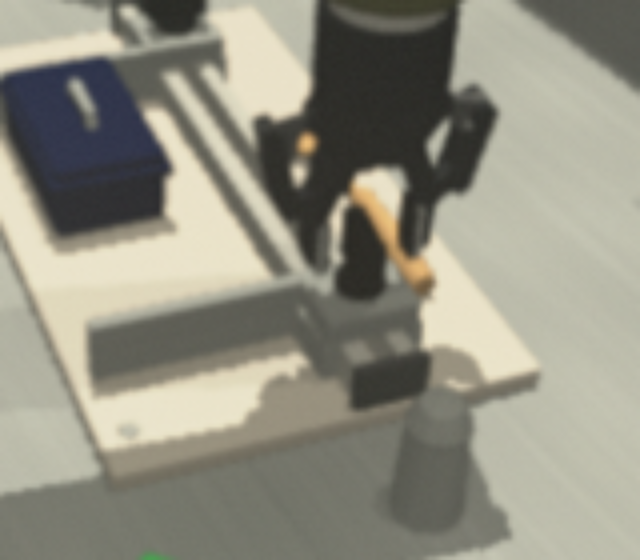

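The bar stands centred between the fingers and parallel to the pads, at wrist (278,300). Closing now.

play_rows([
  [[0,0,0],[0,0,0],5],
  [[0,0,0],[0,0,0],5],
  [[0,0,0],[0,0,0],5],
  [[0,0,0],[0,0,0],5],
  [[0,0,0],[0,0,0],5],
], force=60)

```text
clock: 3.42
position: [0.5163, -0.1328, 0.0781]
ee_rot: [0.995, -0.102, 0.0, -0.0]
ft_force: [-3.6, 1.0, 8.1]
grip_width: 0.153
```

play_rows([
  [[2,15,0],[0,0,0],5],
  [[2,15,0],[0,0,0],5],
  [[2,15,0],[0,0,0],5],
  [[2,15,0],[0,0,0],5],
])

```text
clock: 3.92
position: [0.524, -0.0733, 0.0781]
ee_rot: [0.995, -0.103, -0.0, 0.0]
ft_force: [-4.5, -2.8, 8.0]
grip_width: 0.153
```

Run:
```python
from h import *
o=readout.get_obs();print(o['position'],o['ee_rot'],o['ft_force'],o['torque'],o['grip_width'])
im=camera('top')[120:260,190:400];cv2.imwrite('pics/t3.png',cv2.resize(im,None,fx=3.8,fy=3.8))
```

```text
[ 0.52403737 -0.0733254   0.07806078] [ 9.94697212e-01 -1.02846518e-01 -7.66139163e-05  2.09539633e-04] [-4.49805799 -2.76619821  8.04259909] [-0.50650377  0.93995364 -0.00951458] 0.1533530531802721
```

View pics/t3.png

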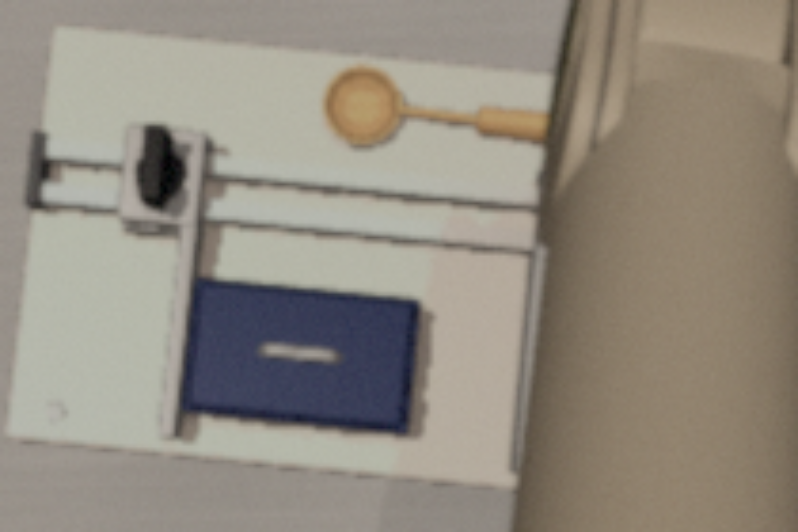

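The stop slides with the knob: its plate is now at crop x≈530 and the terrine's end at 415. About 63 mm remain.

play_rows([
  [[2,15,0],[0,0,0],5],
  [[2,15,0],[0,0,0],5],
  [[2,15,0],[0,0,0],5],
  [[1,5,0],[0,0,0],5],
  [[0,0,0],[0,0,0],5],
])

```text
clock: 4.6
position: [0.5309, -0.022, 0.078]
ee_rot: [0.995, -0.102, -0.001, -0.001]
ft_force: [-6.5, 3.6, 10.1]
grip_width: 0.152
```

Run:
```python
from h import *
o=readout.get_obs();print(o['position'],o['ft_force'],o['torque'])
im=camera('top')[120:260,190:400];cv2.imwrite('pics/t4.png',cv2.resize(im,None,fx=3.8,fy=3.8))
im=camera('wrist');cv2.imwrite('pics/w4.png',im)
```

```text
[ 0.53086988 -0.02197175  0.07804714] [-6.53640821  3.57898516 10.06679332] [0.58304724 1.41983144 0.02107997]
```

View pics/t4.png

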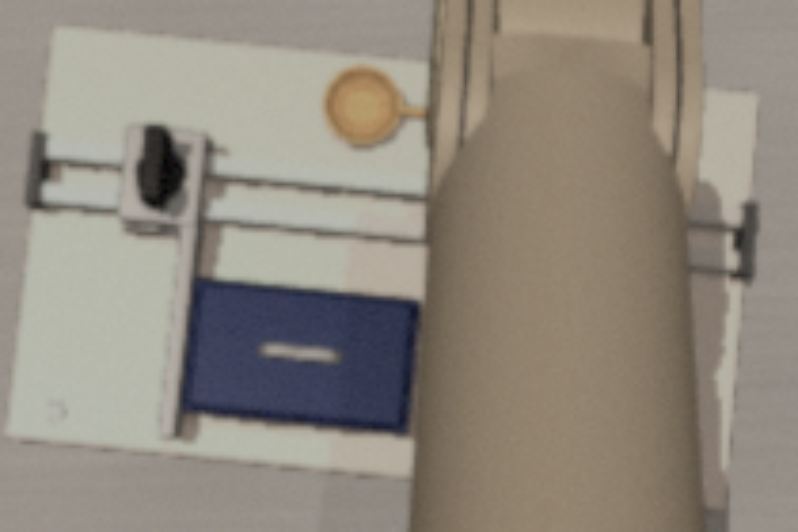

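View pics/w4.png

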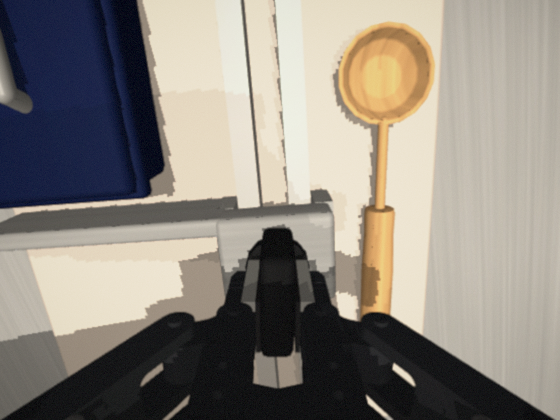

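Terrine end and stop plate are both in the wrist picture at row ~200, with a gap of roughly 12 mm still open. I continue in small steps and watch the force.

play_rows([
  [[1,4,0],[0,0,0],5],
  [[0,3,0],[0,0,0],5],
  [[0,0,0],[0,0,0],5],
])

```text
clock: 5.08
position: [0.5317, -0.0158, 0.078]
ee_rot: [0.995, -0.102, -0.001, -0.0]
ft_force: [-7.1, -0.9, 10.1]
grip_width: 0.149
```

Run:
```python
from h import *
o=readout.get_obs();print(o['position'],o['ft_force'],o['torque'])
im=camera('wrist');cv2.imwrite('pics/w5.png',im)
```

```text
[ 0.53166984 -0.01581861  0.07803413] [-7.10866837 -0.94563465 10.05954698] [-5.64837434e-05  1.55377033e+00 -7.87037505e-03]
```

View pics/w5.png

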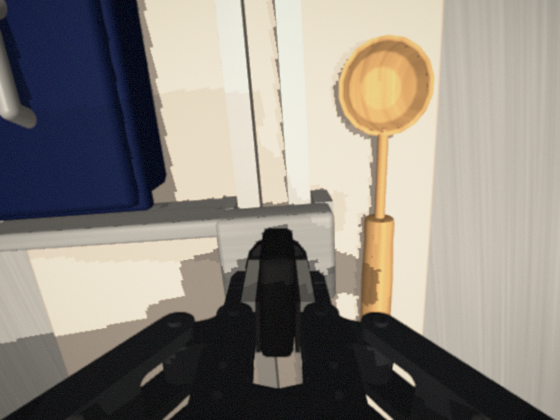

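play_rows([
  [[0,2,0],[0,0,0],5],
  [[0.5,2,0],[0,0,0],5],
  [[0,0,0],[0,0,0],5],
])

```text
clock: 5.5
position: [0.5321, -0.0121, 0.078]
ee_rot: [0.995, -0.102, -0.001, -0.0]
ft_force: [-6.8, -0.1, 11.6]
grip_width: 0.154
```

play_rows([
  [[0,1,0],[0,0,0],5],
  [[0,0,0],[0,0,0],5],
])

```text
clock: 5.75
position: [0.5323, -0.0113, 0.0781]
ee_rot: [0.995, -0.103, -0.0, -0.0]
ft_force: [-7.2, -1.4, 9.5]
grip_width: 0.147
```

Run:
```python
from h import *
o=readout.get_obs();print(o['position'],o['ft_force'],o['torque'])
im=camera('wrist');cv2.imwrite('pics/w6.png',im)
```

```text
[ 0.53225977 -0.01126815  0.07806021] [-7.23542305 -1.41944319  9.51731254] [-0.24043144  1.41692017  0.05756081]
```

View pics/w6.png

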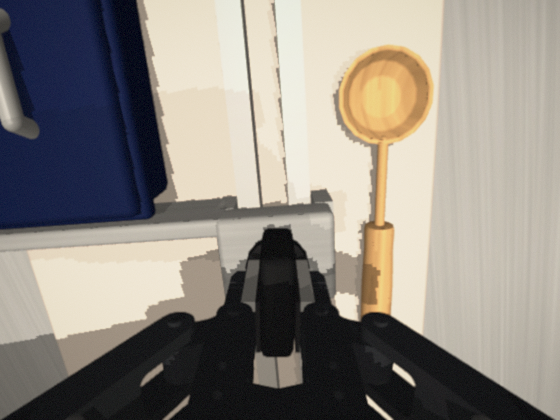

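play_rows([
  [[0.2,1,0],[0,0,0],5],
  [[0,0,0],[0,0,0],5],
])

```text
clock: 6.05
position: [0.5324, -0.0102, 0.0781]
ee_rot: [0.995, -0.103, -0.001, -0.0]
ft_force: [-6.5, -1.8, 10.9]
grip_width: 0.153
```

play_rows([
  [[0,1,0],[0,0,0],5],
  [[0,0,0],[0,0,0],5],
])

```text
clock: 6.3
position: [0.5325, -0.0093, 0.0781]
ee_rot: [0.995, -0.103, -0.0, -0.0]
ft_force: [-7.0, -1.5, 10.2]
grip_width: 0.151
```

Run:
```python
from h import *
o=readout.get_obs();print(o['position'],o['ft_force'],o['torque'],o['joint_pos'])
im=camera('wrist');cv2.imwrite('pics/w7.png',cv2.resize(im[150:270,0:240],None,fx=3,fy=3))
im=camera('side')[160:280,220:380];cv2.imwrite('pics/s7.png',cv2.resize(im,None,fx=4.5,fy=4.5))
```

```text
[ 0.53254693 -0.00927483  0.07808172] [-7.04859063 -1.53814556 10.18051218] [-0.276018    1.40939449  0.03220033] [-0.54191347  0.29937906  0.54612373  1.90250363 -0.1844469   0.98986515
 -0.11907385]
```

View pics/w7.png

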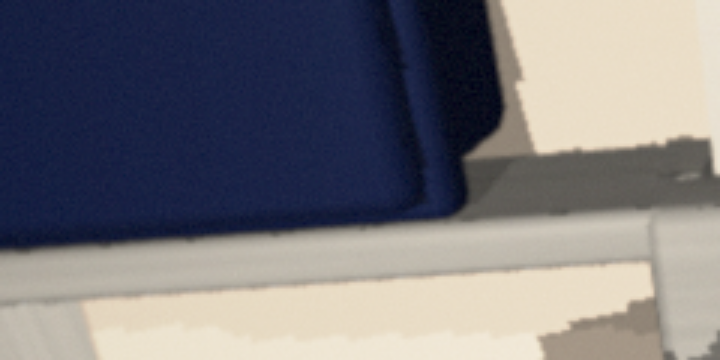

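View pics/s7.png

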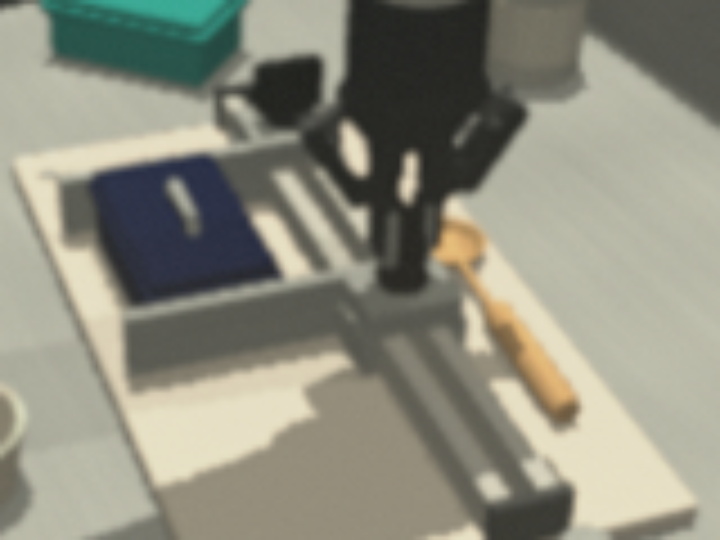

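The stop plate now lies against the terrine's end, with no gap visible in the crop and no force build-up. Next I turn the knob clockwise.

play_rows([
  [[0,0,0],[0,0,-8],5],
  [[0,0,0],[0,0,-8],5],
  [[0,0,0],[0,0,-8],5],
  [[0,0,0],[0,0,-8],5],
  [[0,0,0],[0,0,0],5],
])

```text
clock: 7.02
position: [0.5325, -0.0092, 0.0781]
ee_rot: [0.928, -0.374, -0.0, 0.0]
ft_force: [-6.5, -1.6, 10.9]
grip_width: 0.157
```

Run:
```python
from h import *
o=readout.get_obs();q=o['ee_rot'];print(o['position'],2*np.degrees(np.arctan2(q[1],q[0])),o['ft_force'],o['torque'],o['joint_pos'],o['grip_width'])
```

```text
[ 0.53250307 -0.00922471  0.07805334] -43.89454568391567 [-6.45831831 -1.55888928 10.91999854] [-0.28658809  1.50824928 -0.03813213] [-0.62259727  0.31462175  0.64283715  1.90616743 -0.2234483   0.99317444
 -0.64620067] 0.15715392971856262
```

play_rows([
  [[0,0,0],[0,0,-8],5],
  [[0,0,0],[0,0,-8],5],
  [[0,0,0],[0,0,-8],5],
  [[0,0,0],[0,0,-8],5],
  [[0,0,0],[0,0,-8],5],
  [[0,0,0],[0,0,-8],5],
  [[0,0,0],[0,0,-4],5],
  [[0,0,0],[0,0,0],5],
])

```text
clock: 8.02
position: [0.5325, -0.0091, 0.078]
ee_rot: [-0.67, 0.742, 0.001, -0.0]
ft_force: [-6.6, -0.5, 11.6]
grip_width: 0.152
```

Run:
```python
from h import *
o=readout.get_obs();q=o['ee_rot'];print(o['position'],2*np.degrees(np.arctan2(q[1],q[0])),o['ft_force'],o['torque'],o['joint_pos'],o['grip_width'])
```

```text
[ 0.53249621 -0.00911675  0.07804617] 264.16872747416005 [-6.56758474 -0.52623196 11.60043392] [-0.0424735   1.47633475 -0.0205062 ] [-0.76142322  0.35473991  0.81557821  1.91186211 -0.30485219  1.00389381
 -1.48283574] 0.15201570825604602
```

play_rows([
  [[0,0,0],[0,0,-3],5],
  [[0,0,0],[0,0,0],5],
])

```text
clock: 8.28
position: [0.5325, -0.0091, 0.078]
ee_rot: [-0.651, 0.759, 0.0, -0.0]
ft_force: [-6.4, -1.4, 12.7]
grip_width: 0.153
```

Run:
```python
from h import *
o=readout.get_obs();q=o['ee_rot'];print(o['position'],2*np.degrees(np.arctan2(q[1],q[0])),o['ft_force'],o['torque'])
cv2.imwrite('pics/w8.png',camera('wrist'))
```

```text
[ 0.53248601 -0.00911508  0.07804495] 261.27372985550073 [-6.37814106 -1.43513959 12.66842226] [-0.32799925  1.49453011  0.73400987]
```

View pics/w8.png

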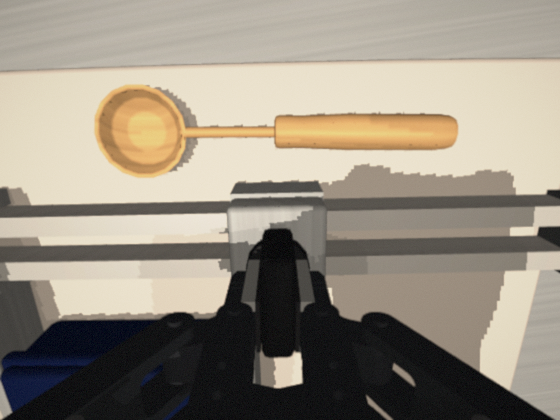

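The moment rose to 0.73 N m, so the knob is at its end stop, and the bar is seen square across the rail. Releasing and lifting.

play_rows([
  [[0,0,0],[0,0,1],20],
  [[0,0,0],[0,0,0],45],
  [[0,0,0],[0,0,0],45],
  [[0,0,0],[0,0,0],45],
  [[0,0,20],[0,0,0],45],
  [[0,0,40],[0,0,0],45],
  [[0,0,50],[0,0,0],45],
  [[-40,0,40],[0,0,0],45],
  [[-60,0,0],[0,0,0],45],
  [[-60,0,0],[0,0,0],45],
  [[0,0,0],[0,0,0],45],
  [[0,0,0],[0,0,0],45],
])

```text
clock: 9.82
position: [0.3854, -0.008, 0.2282]
ee_rot: [-0.657, 0.754, 0.002, 0.0]
ft_force: [0.1, 1.5, 0.8]
grip_width: 0.527
```

Run:
```python
from h import *
o=readout.get_obs();print(o['position'],o['ft_force'],o['joint_velocities'])
cv2.imwrite('pics/w9.png',camera('wrist'))
im=camera('side')[160:280,220:380];cv2.imwrite('pics/s9.png',cv2.resize(im,None,fx=4.5,fy=4.5))
im=camera('top')[120:260,190:400];cv2.imwrite('pics/t9.png',cv2.resize(im,None,fx=3.8,fy=3.8))
```

```text
[ 0.38537913 -0.00799091  0.22819597] [0.11975699 1.54760116 0.81041278] [-0.00166698  0.06415507  0.00912607 -0.01972194 -0.00425205 -0.00025438
  0.00385688]
```

View pics/w9.png

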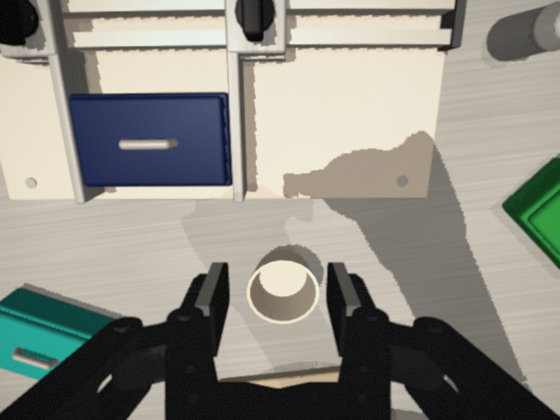

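View pics/s9.png

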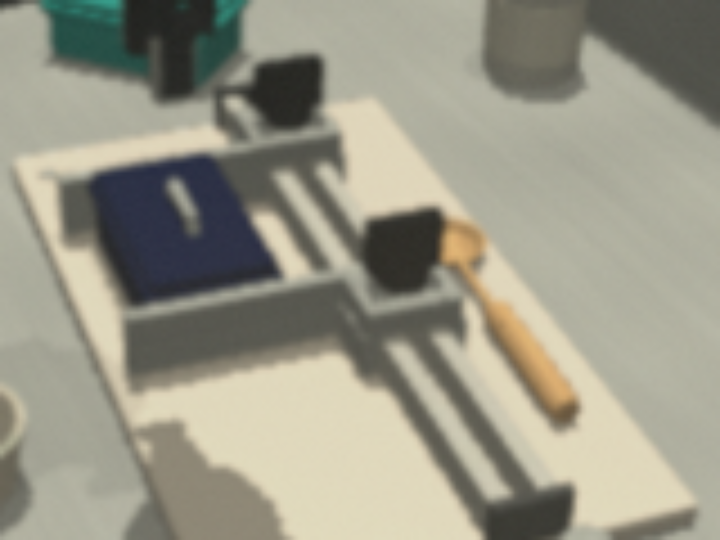

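View pics/t9.png

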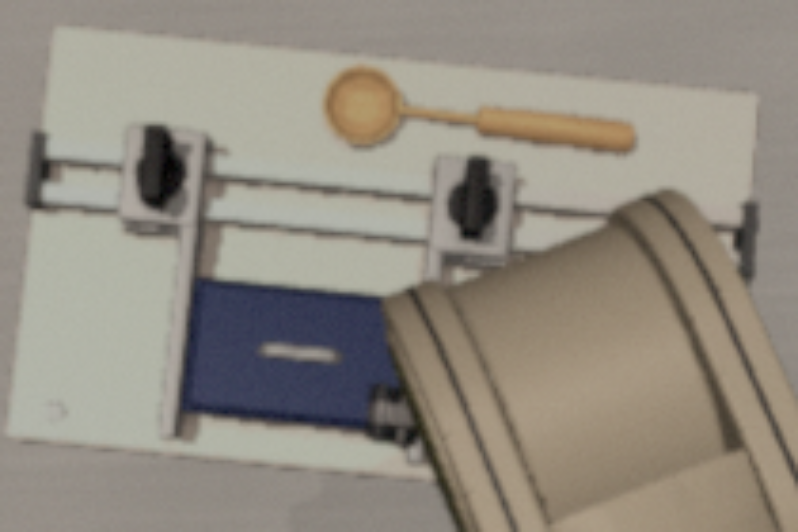

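Both knobs stand across the rail: top crop (160,165) left and (476,205) right. The plate lies against the terrine (wrist x≈231), the terrine has not moved, and the arm is clear.

```bash
python3 -c "
from workcell import manip
print(manip.hand_in())"
```

```text
the job is handed in; nothing more can be done
None
```

The right-hand stop is slid up to the terrine and locked, and I handed the job in at about 10 s of the 38 s allowed. No verdict is reported, so this rests on my own checks.

**What I did:** I gripped the stop's loose knob and slid it about 124 mm along the rail until its plate lay against the terrine's end. I then turned the knob about 90° clockwise. The moment rose to 0.73 N m as it met its end stop. I released it, lifted clear and pulled back.

**Last checks:**
- **Gap:** no more than a couple of mm by eye between the plate and the terrine. I saw no force jump on contact, so it may not be fully touching.
- **Knobs:** both bars stand across the rail, and the left stop and knob look as they did at the start.
- **Terrine:** no visible shift in the top view, where the arm hides its lower right corner.
- **Arm:** the last force reading was under 2 N, with nothing touched.

**Disagreement:** the top and wrist cameras differed by about 5 mm on the terrine's end and 2° on its yaw. I settled the final millimetres by stepping and looking.

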